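# Vacuum leak check: plug the filter flask and hold the spring-return valve open

### The arm

A 6-joint arm with a two-finger parallel gripper is mounted at the origin on the work surface; the furniture and walls round the work are solid. World frame = base frame: x ahead of the robot, y to its left, z up, the work surface at z = 0. Lengths are in mm, angles in rad, forces in N, time in s.
With the tool pointing down it reaches from about 350 to 975 mm from the base axis. Payload 7.1 kg.
Tool frame: the origin (TCP) lies midway between the tips of the shut fingers; the grasp point (between the pads) lies 19 mm behind it (ctrl.grip_depth is the distance from the TCP to the grasp point, in mm); z points along the fingers, y is the line along which they close (so a half turn about z gives the same grasp; the last joint's range is limited). The gripper opens to 88 mm and grips with 3 to 60 N. Pads are 20 mm wide; open, the fingers measure 115 mm over their backs; the gripper's body (75 mm by 178 mm) begins 61 mm behind the grasp point.
Start: joints at [-1.177, 0.423, 1.63, -0, 1.089, -0.019], TCP at [250.75, -572.476, 222.675] pointing down, gripper open.
Joint ranges: [-3, 3], [-0.9, 2.11], [0.09, 2.58], [-1.31, 4.45], [0.11, 2.69], [-2.54, 2.54]. Speed limits (rad/s): [2.39, 2.39, 3.01, 3.14, 3.14, 3.14].

### API

Orientations are given as a rotation vector (axis times angle).
In Python, from workcell import ctrl, cams gives the robot as it stands.
- The arm moves only by the tool move_arm, never from a script. Its argument "steps" is a list of rows, each a list of 3 entries, a list of its own where there are three numbers: the shift along the tool's x, y, z in units of 25 mm (1.0 is 25 mm), then the turn about the tool's z in units of 5 degrees (1.0 is 5 degrees), then the closure, from 0 (fully open) to 1 (shut). A call has 1 to 20 rows; each row shifts and turns the commanded pose from where the row before left it, along the tool's axes as they then stand; what a row does not reach is not made up. A row lasts 1/12 s, in which the tool goes at most 41.7 mm and 7.16 degrees, less where a joint would pass 70% of its speed; a pose out of reach is approached as far as the arm can. A call is refused whole if a number of a shift passes 1 or a number of a turn 1, either way. A call with a gripper value outside its range is refused whole. The fingers move at their own pace and stop on an object; the grip force is fixed at half the most. Time passes only in rows, so rows that do not move let the fingers close. It gives the time, the measured TCP pose, the force, the opening and the grip force at its end, in the units of the state.
- ctrl.get_obs(): the state, without advancing time (a new reading comes with each control period).
- cams.get_image(name): name is "side" or "top"; returns a dict with "image" (420x560x3 uint8, red, green, blue), "camera_matrix" (3x3 intrinsics, pixels), "xyz" and "rotation" of the camera in the world. Camera axes: x right, y down, z forward; pixel columns grow to the right and rows downward; lengths in mm; the calibration is good to about 2 mm. A picture is of the moment at which its call begins. There is no depth.
- ctrl.close_job(): hands the job in; it is judged then, once.
Trained networks look in the newest picture that a camera, given by its name, has taken for a name from the list of things; names that differ only in an ending like _2 or _b are one class to them, and where a whole thing is asked for, a point or a joint stands for the part that bears it (a point fixed in the world has none). Each returns a list of dicts, best first, with "p" (0 to 1); they miss things now and then, are a little off and sometimes report something else, mostly with a low value. They report only what shows in the picture. A call takes as long as a camera call. They do not tell look-alikes from the thing itself.
- cams.boxes_of(camera, thing): "rect" ([centre column, centre row, width, height] in pixels, round what is visible of it).
- cams.cut_out(camera, thing): "pixels" (420x560 bool, what is visible of it) and "rect" ([centre column, centre row, width, height] in pixels, round what is visible of it).
The state is a dict: "t": time; "qpos": joint angles; "qvel": joint speeds; "joint_torque": joint torques, N m; "ee_pos": TCP position; "orientation": TCP orientation; "ft_force": force on the tool from outside, world axes, zero at the start; "moment": the same for the moment, N m; "width": finger opening in mm; "grasp_force": force on a finger pad.
Only numpy, scipy, OpenCV 4.12 (cv2) and the standard library are available. Lean on these libraries where they do the work, as an engineer would, in place of code of your own. Each camera call takes 0.05 s, during which the arm holds its last target. There are 200 camera calls.

### The job

Leak-check the bench vacuum station: take the blank rubber stopper from the rack and set it gently into the neck of the filter flask, upright and fully home with its flange down on the glass rim, and let go of it while the valve is still closed. Then swing the valve's spring-loaded handle round from closed as far as its open stop and keep holding it there against the spring: the program finishes while the handle is being held. Leave the filter funnel in the rack and the jar and the specimen cup where they stand.

Things in the scene. Friction and masses are not known exactly. Their poses are not given: they have to be found in the camera images.
- vacuum_station: Fixed bench vacuum station on a 230 x 270 mm plate. Origin at worktop height midway between flask and valve; x runs from its front to its back, y towards the flask, z up. At y = +75 mm a glass filter flask 88 mm wide, at y = -75 mm a brass valve on a bracket; a pipe 105 mm up joins them. Behind, at x = 80 to 170 mm, y = -125 to 125 mm, a white pump housing 115 mm high.
- flask_mouth (a point): Centre of the flask's mouth, in the plane of its rim, 147 mm above the worktop; axes as the station's. The neck's bore is round, 31 mm wide and over 45 mm deep, its rim 41 mm over all. The glass takes up to 60 N from the stopper.
- valve_axis (a point): Point on the valve's upright turning axis, 175 mm above the worktop, at the height of the handle grip's middle; axes as the station's.
- valve_lever (a joint): Turn of the valve lever about its upright axis, rad. 0 = closed: a spring keeps it there, pointing to the station's front (-x). It grows counter-clockwise seen from above; at the open stop, 1.571, it points along the station's -y, away from the flask. The spring always pulls back to 0: 3 N at the grip to start, rising evenly to 9 N at the open stop.
- valve_handle: The turning part of the valve: steel hub, steel bar and black upright grip in one piece. Origin on the valve's axis at the hub's underside, 149 mm above the worktop; z up, x pointing away from the grip. The bar from hub to grip is 14 mm wide and 6 mm thick, its top 157 mm above the worktop.
- handle_grip (a point): Point on the axis of the handle's upright round grip, 80 mm from the valve's axis, 175 mm above the worktop; axes as the handle's, turning with it. The grip is 46 mm high (18 mm below to 28 mm above this point), 17 mm thick in the middle and 21 mm at its ends, and free all round.
- stopper_rack: Fixed white rack, 85 x 190 mm, 80 mm high, with two holes of 32 mm through its top at y = +50 and -50 mm of its own frame; origin under its centre. One hole holds the blank stopper, the other the filter funnel.
- blank_stopper: Solid black rubber stopper, about 60 g, upright in one of the rack's holes. Origin on its axis at the underside of its flange; z up. Flange 42 mm wide, 5 mm thick; above it a round grip knob 23 mm thick (27 mm at the top), its top 41 mm above the origin. Below the flange the tapered plug, 26 mm long, 29 mm wide at the flange, 23 mm at the foot.
- filter_funnel: White porcelain filter funnel in a black rubber stopper like the blank's, in the rack's other hole. Bowl 60 mm wide, rim 61 mm above the origin; origin at the underside of the stopper's flange.
- capped_jar: Small white jar with a screw cap, 46 mm wide, 78 mm high, on the worktop; origin under its centre.
- specimen_cup: White specimen cup with a screw lid, 60 mm wide, 60 mm high, on the worktop; origin under its centre.
Things that resemble listed ones, but are neither listed nor needed, are in the scene too. There is more than one size of the blank_stopper; the job needs the smallest.

How it is judged:
By the outcome, as a careful person would: the job done as asked, in the order asked, and still so for the second after the job is handed in, while the arm keeps its last pose, push and grip.
It also fails if it takes over 54 s, if anything falls off the work surface, if the arm or the gripper's body presses on something with over 40 N, if the wrist force passes 120 N, or if a joint passes its speed limit or range.

## Working session

There is one attempt and no reset: what is moved stays moved. The work goes in short steps, Python scripts to look and compute and a tool call to move; the robot and the scene stay as the last step left them, time stands still between calls to the robot, and variables do not carry over. Pictures are saved under pics/ and viewed, at most 10 in all, crops included, and the job is handed in when it is done.

Besides the shell and the picture viewer there is one more tool, called after "Request:" as name(argument=value, ...), one argument or row to a line, values as JSON. move_arm: Moves the arm, as the interface text tells. Its arguments: {"type":"object","properties":{"steps":{"type":"array"}},"required":["steps"]}

```bash
mkdir -p pics; ls; python3 - <<'E'
from workcell import ctrl,cams
import cv2,numpy as np
print(ctrl.get_obs())
for c in ("side","top"):
    d=cams.get_image(c); cv2.imwrite(f"pics/{c}0.png",d["image"][:,:,::-1])
    print(c,d["camera_matrix"],d["xyz"],d["rotation"])
    for n in ["vacuum_station","valve_handle","stopper_rack","blank_stopper","filter_funnel","capped_jar","specimen_cup"]:
        print(n,[(round(b["p"],2),np.round(b["rect"]).tolist()) for b in cams.boxes_of(c,n)])
E
```

```text
pics
{'t': 0.0, 'qpos': array([-1.17702002e+00,  4.23854756e-01,  1.63068747e+00, -1.17484484e-05,
        1.08860646e+00, -1.89901136e-02]), 'qvel': array([ 1.26989453e-03,  1.23467322e-03,  7.55453756e-04, -6.53094238e-04,
       -6.52119625e-05,  5.97647586e-04]), 'joint_torque': array([ 7.09977894e-05, -5.44623435e+01, -2.73663890e+01,  6.42080256e-02,
        2.26752117e-02, -9.85087399e-05]), 'ee_pos': array([ 250.52641758, -571.97909565,  221.89401   ]), 'orientation': array([-3.07342702e+00, -6.43474460e-01,  4.71179474e-04]), 'ft_force': array([0.13964464, 0.36496914, 0.34507721]), 'moment': array([ 0.04348547, -0.01374905, -0.01736339]), 'grasp_force': 0.0, 'width': 87.91341926219005}
side [[404.21679776   0.         280.62344912]
 [  0.         404.21679776 217.41796598]
 [  0.           0.           1.        ]] [168.02948393 879.50484623 872.26368739] [-0.57587405  2.60223565 -1.25898092]
vacuum_station [(0.82, [296.0, 212.0, 103.0, 82.0])]
valve_handle [(0.67, [329.0, 175.0, 35.0, 18.0])]
stopper_rack [(0.81, [252.0, 291.0, 69.0, 63.0]), (0.32, [355.0, 180.0, 14.0, 21.0
[... 247 characters left out ...]
[355.0, 183.0, 12.0, 16.0])]
top [[448.87212349   0.         276.9806616 ]
 [  0.         448.87212349 206.4404769 ]
 [  0.           0.           1.        ]] [ 457.30539898    4.88996671 1481.55999945] [-2.18200159  2.17518795 -0.0900335 ]
vacuum_station [(0.7, [315.0, 205.0, 88.0, 86.0])]
valve_handle [(0.73, [315.0, 205.0, 90.0, 87.0]), (0.68, [345.0, 229.0, 14.0, 39.0])]
stopper_rack [(0.86, [207.0, 215.0, 64.0, 40.0])]
blank_stopper [(0.74, [222.0, 256.0, 15.0, 17.0]), (0.68, [221.0, 220.0, 13.0, 10.0]), (0.56, [217.0, 173.0, 16.0, 17.0])]
filter_funnel [(0.73, [187.0, 208.0, 26.0, 24.0])]
capped_jar [(0.67, [131.0, 229.0, 18.0, 18.0])]
specimen_cup [(0.53, [409.0, 244.0, 14.0, 18.0])]
```

```bash
python3 - <<'E'
import cv2
a=cv2.imread("pics/side0.png");b=cv2.imread("pics/top0.png")
cv2.imwrite("pics/s1.png",cv2.resize(a[140:390,180:400],None,fx=2.4,fy=2.4,interpolation=cv2.INTER_CUBIC))
cv2.imwrite("pics/t1.png",cv2.resize(b[130:300,100:430],None,fx=2.4,fy=2.4,interpolation=cv2.INTER_CUBIC))
E
```

```text
(no output)
```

View pics/s1.png

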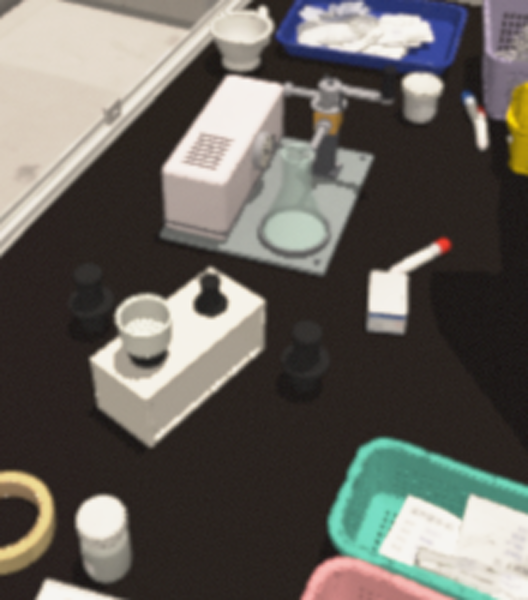

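View pics/t1.png

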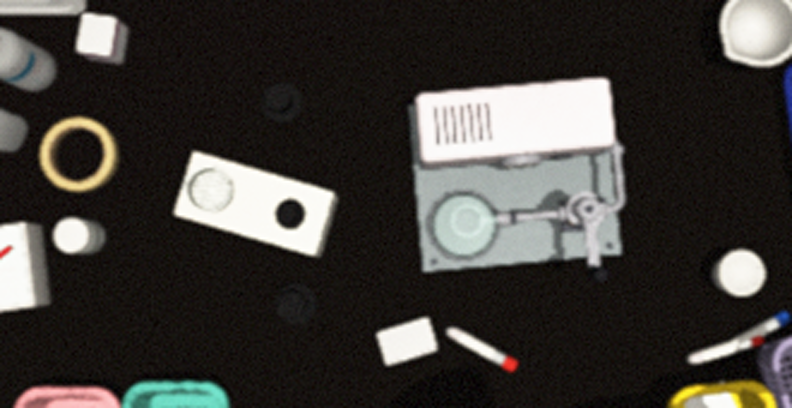

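The side picture (crop, 2.4x) shows three black stoppers: on the worktop at side (220,264) and (307,288), and in the rack at (267,262), with the funnel at (243,277). In the top view they are at (217,173), (222,256) and (221,220). The one in the rack is the smallest and stands in a hole, so it fits; I'll confirm it in an enlarged crop.

```bash
cat > h.py <<'E'
import numpy as np,cv2
from workcell import ctrl,cams
from scipy.spatial.transform import Rotation as R
from scipy.optimize import least_squares
def cam(c,n=1):
    ds=[cams.get_image(c) for _ in range(n)]
    d=ds[0]; d["avg"]=np.mean([q["image"].astype(float) for q in ds],0)
    r=np.array(d["rotation"]); Rm=R.from_rotvec(r).as_matrix() if r.size==3 else r
    d["R"]=Rm; return d
def proj(d,P):
    q=(np.atleast_2d(P)-d["xyz"])@d["R"]; q=q@d["camera_matrix"].T
    return q[:,:2]/q[:,2:]
def ray(d,uv):
    v=np.linalg.inv(d["camera_matrix"])@[uv[0],uv[1],1]; return d["R"]@v
def onz(d,uv,z):
    v=ray(d,uv); return d["xyz"]+v*(z-d["xyz"][2])/v[2]
def tri(d1,u1,d2,u2):
    a,b=ray(d1,u1),ray(d2,u2)
    s=np.linalg.lstsq(np.c_[a,-b],d2["xyz"]-d1["xyz"],rcond=None)[0]
    p,q=d1["xyz"]+a*s[0],d2["xyz"]+b*s[1]
    return (p+q)/2,np.linalg.norm(p-q)
E
python3 - <<'E'
from h import *
for c,(u,v,w,hh) in dict(side=(236,160,110,100),top=(268,150,105,100)).items():
    d=cam(c,4); np.save(f"{c}avg.npy",d["avg"]); a=d["avg"][:,:,::-1]
    print(c,d["R"].round(3).tolist())
    cv2.imwrite(f"pics/st_{c}.png",cv2.resize(np.clip(a[v:v+hh,u:u+w]*1.1,0,255).astype(np.uint8),None,fx=6,fy=6,interpolation=cv2.INTER_CUBIC))
a=np.load("sideavg.npy")[:,:,::-1];b=np.load("topavg.npy")[:,:,::-1]
f=lambda i,u,v:cv2.resize(np.clip(255*(i[v:v+75,u:u+100]/255)**.5,0,255).astype(np.uint8),None,fx=4,fy=4,interpolation=cv2.INTER_CUBIC)
cv2.imwrite("pics/rk.png",np.vstack([np.hstack([f(a,210,245),f(b,165,165)]),np.hstack([f(a,260,250),f(b,165,195)])]))
E
```

```text
side [[-0.906, -0.259, 0.336], [-0.424, 0.563, -0.709], [-0.005, -0.785, -0.62]]
top [[0.003, -0.997, 0.083], [-1.0, -0.003, 0.001], [-0.0, -0.083, -0.997]]
```

View pics/rk.png

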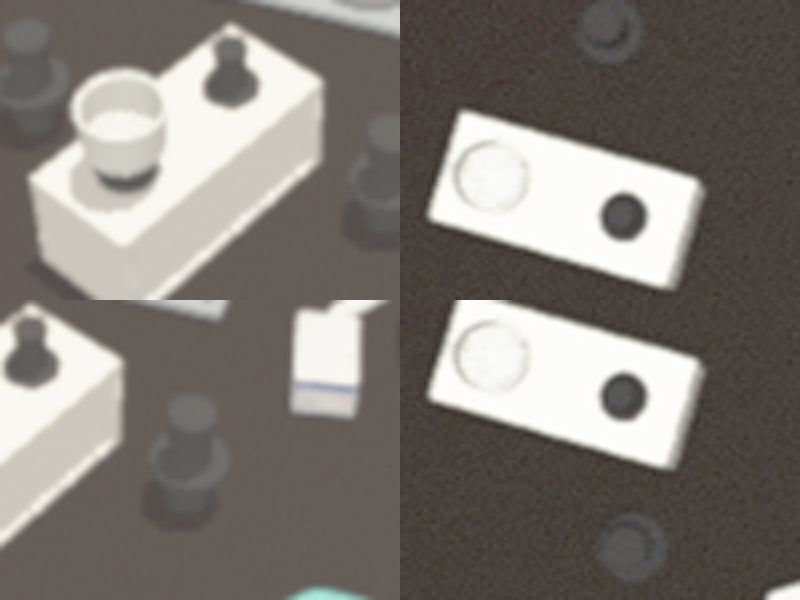

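View pics/st_side.png

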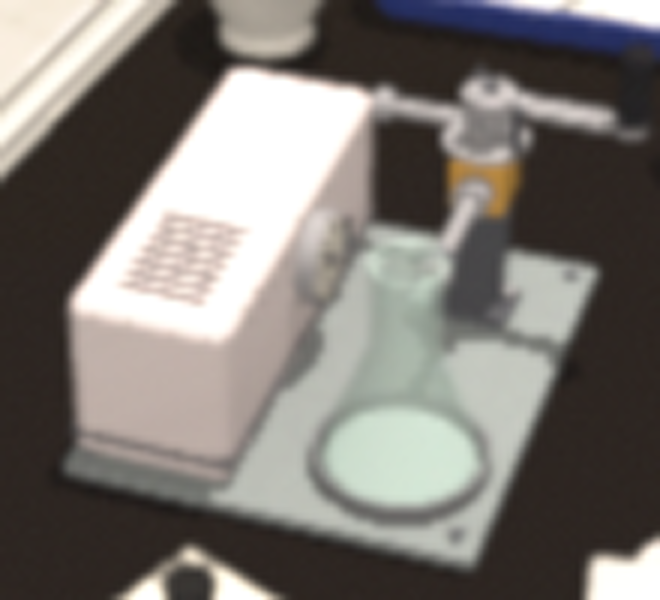

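View pics/st_top.png

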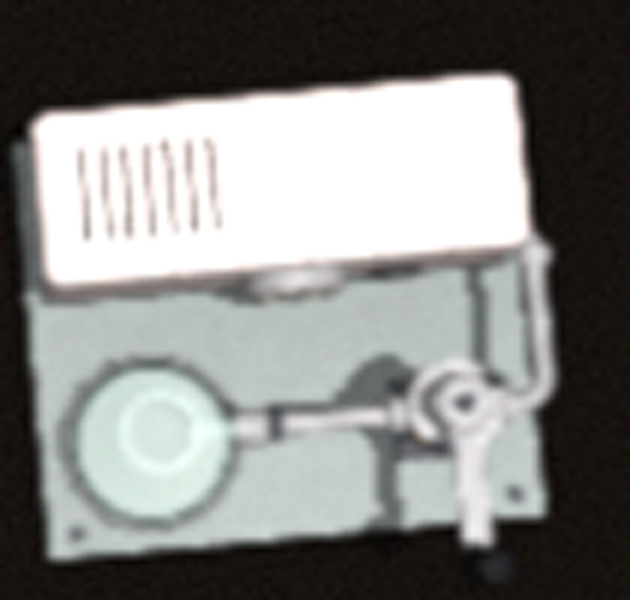

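The crops confirm it: the rack stopper (side (267,262), top (221,220)) is clearly smaller than both worktop ones. In side the mouth rim is at about (303,203), the hub at (317,175) and the grip top at (342,168); in top the rim is at (294,221), the hub at (345,217) and the grip at (350,244).

```bash
cat > fit.py <<'E'
from h import *
ds,dt=cam("side"),cam("top")
S=lambda x,y:np.array([236+(x+.5)/6-.5,160+(y+.5)/6-.5])
T=lambda x,y:np.array([268+(x+.5)/6-.5,150+(y+.5)/6-.5])
print("mouth",tri(ds,S(407,261),dt,T(160,430)))
print("griptop",tri(ds,S(637,50),dt,T(492,565)))
print("hubtop",tri(ds,S(489,84),dt,T(465,402)))
obs=[(ds,S(72,300),(80,125,115)),(ds,S(240,66),(170,-125,115)) ,(ds,S(375,92),(80,-125,115)),(ds,S(407,261),(0,75,147)),
(dt,T(160,430),(0,75,147)),(dt,T(33,112),(170,125,115)),(dt,T(515,73),(170,-125,115)),(dt,T(528,243),(80,-125,115)),(dt,T(47,285),(80,125,115))]
obs[0]=(ds,S(72,300),(170,125,115)); obs.append((ds,S(228,338),(80,125,115)))
def M(p,q):
    c,s=np.cos(p[2]),np.sin(p[2]); return np.array([p[0]+c*q[0]-s*q[1],p[1]+s*q[0]+c*q[1],q[2]])
def res(p): return np.concatenate([proj(d,M(p,q))[0]-u for d,u,q in obs])
r=least_squares(res,[450,-80,0.],loss="soft_l1",x_scale=[10,10,.05]); print(r.x,np.degrees(r.x[2])); print(r.fun.reshape(-1,2).round(1).tolist())
for n,q in dict(mouth=(0,75,147),axis=(0,-75,175),grip=(-80,-75,175)).items(): print(n,M(r.x,q).round(1))
# rack: stopper silhouettes
for n in ["blank_stopper","stopper_rack"]:
  for c in("side","top"):
    for b in cams.cut_out(c,n):
        ys,xs=np.nonzero(b["pixels"]); print(n,c,round(b["p"],2),np.mean(xs).round(2),np.mean(ys).round(2),xs.min(),xs.max(),ys.min(),ys.max(),len(xs))
# dark on white rack fit
def circ(r,z,n=48):
    t=np.linspace(0,2*np.pi,n,endpoint=False); return np.c_[r*np.cos(t),r*np.sin(t),np.full(n,z)]
parts=[(circ(21,0),circ(21,5)),(circ(11.5,5),circ(11.5,33)),(circ(11.5,33),circ(13.5,41))]
def sil(d,p,u0,v0,k=6,W=40):
    m=np.zeros((W*k,W*k),np.uint8)
    for a,b in parts:
        uv=(proj(d,np.r_[a,b]+p)-[u0,v0]+.5)*k
        cv2.fillConvexPoly(m,cv2.convexHull(np.round(uv).astype(np.int32)),255)
    return cv2.resize(m,(W,W),interpolation=cv2.INTER_AREA)/255.
from scipy.optimize import minimize
G=[]
for d,c,u0,v0,box in((ds,"side",248,242,(258,276,253,272)),(dt,"top",201,200,(211,232,210,230))):
    a=np.load(f"{c}avg.npy").mean(2)[v0:v0+40,u0:u0+40]
    lo,hi=np.percentile(a[box[2]-v0:box[3]-v0,box[0]-u0:box[1]-u0],[8,95]); 
    w=np.zeros((40,40)); w[box[2]-v0:box[3]-v0,box[0]-u0:box[1]-u0]=1
    G.append((d,u0,v0,np.clip((hi-a)/(hi-lo),0,1),w))
    print(c,lo,hi)
def cost(p,g=None): return sum((((cv2.GaussianBlur(sil(d,p,u,v),(0,0),.6)-m)**2)*w).sum() for d,u,v,m,w in (g or G))
p0,_=tri(ds,(267,262),dt,(221,220)); print("p0",p0)
p0[2]=85
q=minimize(cost,p0,method="Nelder-Mead",options=dict(initial_simplex=p0+np.array([[0,0,0],[8,0,0],[0,8,0],[0,0,8]]))); print("stopper",q.x.round(1),q.fun)
for g in G:
    q2=minimize(lambda xy:cost([xy[0],xy[1],80],[g]),q.x[:2],method="Nelder-Mead",options=dict(initial_simplex=q.x[:2]+np.array([[0,0],[6,0],[0,6]]))); print(q2.x.round(1),q2.fun)
E
python3 fit.py
```

```text
mouth (array([526.41499534, -45.03303447, 145.82838352]), np.float64(3.788982747075277))
griptop (array([ 460.68292709, -200.19297119,  200.72762178]), np.float64(4.918889455832083))
hubtop (array([ 540.0409037 , -193.97133332,  162.37341893]), np.float64(4.291792917990293))
[ 5.31375456e+02 -1.18872833e+02  8.72358381e-02] 4.998245346306998
[[-0.7, -0.1], [-0.2, -1.1], [1.4, -0.9], [1.0, 0.0], [-0.5, -0.1], [-0.7, -0.2], [-0.2, -0.5], [0.5, 0.1], [-0.6, -0.1], [0.4, -0.4]]
mouth [524.8 -44.2 147. ]
axis [ 537.9 -193.6  175. ]
grip [ 458.2 -200.6  175. ]
blank_stopper side 0.89 217.21 263.69 209 226 250 277 358
blank_stopper side 0.67 306.8 288.47 297 316 274 303 415
blank_stopper side 0.48 266.87 263.71 259 275 254 272 242
blank_stopper top 0.64 220.09 219.0 214 226 213 225 139
blank_stopper top 0.53 216.48 172.47 209 224 165 180 215
blank_stopper top 0.51 222.14 256.01 214 230 248 264 239
stopper_rack side 0.69 267.16 263.3 261 274 254 271 171
stopper_rack side 0.64 254.85 290.85 218 289 253 325 2453
stopper_rack top 0.73 209.47 216.11 173 239 194 235 1265
stopper_rack top 0.26 314.83 202.61 270 359 162 247 6302
side 34.666666666666664 240.0
top 24.046666666666667 250.0
p0 [534.91509526 180.88837537  94.5443539 ]
stopper [537.8 183.7  78.8] 44.95082033303759
[539.  183.4] 29.646266363275963
[535.  182.3] 8.952716878198505
```

```bash
cat > go.py <<'E'
from h import *
import sys
o=ctrl.get_obs(); Rm=R.from_rotvec(o["orientation"]).as_matrix(); t=np.array([float(v) for v in sys.argv[1:4]])
print("t",round(o["t"],2),"pos",o["ee_pos"].round(1),"x,y,z axes",Rm.T.round(3).tolist(),"yaw_y",np.degrees(np.arctan2(Rm[1,1],Rm[0,1])).round(2),"F",o["ft_force"].round(1),"w",round(o["width"],1),"q",o["qpos"].round(2))
d=Rm.T@(t-o["ee_pos"]); print("units",(d/25).round(2))
E
python3 go.py 536 183 222; python3 - <<'E'
from h import *
ds,dt=cam("side"),cam("top")
S=lambda x,y:np.array([236+(x+.5)/6-.5,160+(y+.5)/6-.5])
T=lambda x,y:np.array([268+(x+.5)/6-.5,150+(y+.5)/6-.5])
print(onz(ds,S(407,261),147),onz(dt,T(160,430),147))
E
```

```text
t 1.5 pos [ 250.7 -572.5  222.7] x,y,z axes [[0.916, 0.401, -0.0], [0.401, -0.916, -0.0], [-0.0, -0.0, -1.0]] yaw_y -66.35 F [ 0.4  0.8 -0.3] w 87.5 q [-1.18  0.42  1.63 -0.    1.09 -0.02]
units [ 22.58 -23.1    0.03]
[527.64739901 -42.98322205 147.        ] [524.571744   -45.62902221 147.        ]
```

Request:
move_arm(
  steps=[
    [[0,0,-1],0,0],
    [[0,0,-1],0,0],
    [[0.6,-0.6,-1],0,0],
    [[1,-1,0],0,0],
    [[1,-1,0],0,0],
    [[1,-1,0],0,0],
    [[1,-1,0],0,0],
    [[1,-1,0],0,0],
    [[1,-1,0],0,0],
    [[1,-1,0],0,0],
    [[1,-1,0],0,0],
    [[1,-1,0],0,0],
    [[1,-1,0],0,0],
    [[1,-1,0],0,0],
    [[1,-1,0],0,0],
    [[1,-1,0],0,0],
    [[1,-1,0],0,0],
    [[1,-1,0],0,0],
    [[1,-1,0],0,0],
    [[1,-1,0],0,0],
  ],
)

```text
t: 3.27
ee_pos: [477.6, 8.9, 298.0]
orientation: [3.075, 0.644, 0.001]
ft_force: [0.9, -0.6, 0.4]
width: 87.9
grasp_force: 0.0
```

Request:
move_arm(
  steps=[
    [[1,-1,0],0,0],
    [[1,-1,0],0,0],
    [[1,-1,0],0,0],
    [[1,-1,0],0,0],
    [[0.5,-0.8,0.5],0,0],
    [[0.4,-0.6,1],0,0],
    [[0,0,1],0,0.2],
    [[0,0,1],0,0.2],
    [[0,0,0],0,0.2],
    [[0,0,0],0,0.2],
  ],
)

```text
t: 4.1
ee_pos: [534.5, 179.7, 209.4]
orientation: [3.075, 0.644, -0.005]
ft_force: [-0.4, 1.2, 1.1]
width: 70.7
grasp_force: 0.0
```

```bash
python3 go.py 537 183 88; python3 - <<'E'
from h import *
for c,(u,v) in dict(side=(220,200),top=(160,160)).items():
    a=cam(c)["image"][v:v+100,u:u+100,::-1]; cv2.imwrite(f"pics/g_{c}.png",a)
f=[cv2.resize(np.clip(255*(cv2.imread(f"pics/g_{c}.png")/255)**.6,0,255).astype(np.uint8),(400,400),interpolation=cv2.INTER_CUBIC) for c in("side","top")]
cv2.imwrite("pics/g1.png",np.hstack(f))
E
```

```text
t 4.1 pos [534.5 179.7 209.4] x,y,z axes [[0.916, 0.401, -0.003], [0.401, -0.916, -0.0], [-0.003, -0.001, -1.0]] yaw_y -66.34 F [-0.4  1.2  1.1] w 70.7 q [0.3  0.35 1.78 0.   1.02 1.46]
units [ 0.16 -0.08  4.86]
```

View pics/g1.png

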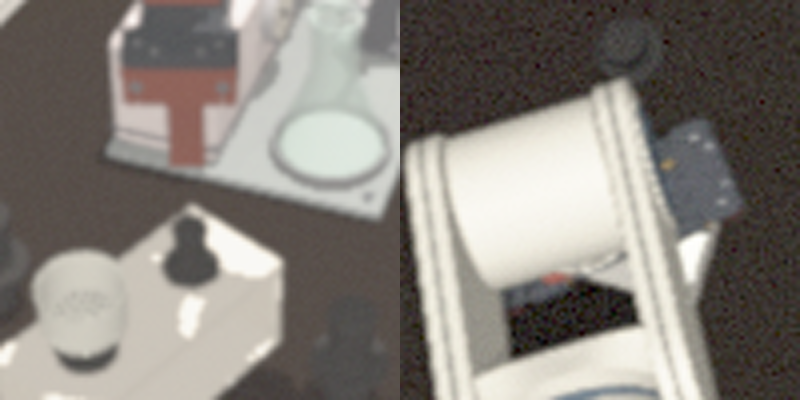

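The side view shows the near finger's tip at about side (266.5,241), right above the rack stopper, while the arm hides the top view. I'll use the finger to check the side camera's bias.

```bash
python3 - <<'E'
from h import *
d=cam("side"); p=np.array([534.5,179.7,209.4])
for k in(35,42,48): print(k,proj(d,p+k*np.array([-.401,.916,0])))
print("stopper knob mid proj for 537,183,105", proj(d,[[537,183,105],[535,182.3,105],[539,183.4,105],[537,183,121]]))
E
```

```text
35 [[267.41263831 238.72919793]]
42 [[267.26814366 240.60458423]]
48 [[267.14301878 242.22857147]]
stopper knob mid proj for 537,183,105 [[267.66887147 259.67794354]
 [268.44621825 259.73079611]
 [266.94145709 259.55448851]
 [267.52124299 255.38070212]]
```

Request:
move_arm(
  steps=[
    [[0.07,-0.09,0.8],0,0.2],
    [[0,0,0.8],0,0.2],
    [[0,0,0.8],0,0.2],
    [[0,0,0.8],0,0.2],
    [[0,0,0.6],0,0.2],
    [[0,0,0.5],0,0.2],
    [[0,0,0.5],0,0.2],
    [[0,0,0],0,0.2],
    [[0,0,0],0,0.2],
  ],
)

```text
t: 5.0
ee_pos: [536.3, 182.6, 90.4]
orientation: [3.075, 0.644, 0.0]
ft_force: [-0.5, -0.1, 0.6]
width: 70.2
grasp_force: 0.0
```

Request:
move_arm(
  steps=[
    [[0,0,0.04],0,0.5],
    [[0,0,0],0,0.8],
    [[0,0,0],0,1],
    [[0,0,0],0,1],
    [[0,0,0],0,1],
    [[0,0,0],0,1],
    [[0,0,0],0,1],
    [[0,0,0],0,1],
    [[0,0,0],0,1],
    [[0,0,0],0,1],
  ],
)

```text
t: 5.83
ee_pos: [536.1, 182.6, 89.3]
orientation: [-3.075, -0.644, -0.0]
ft_force: [0.2, -0.4, 0.9]
width: 24.0
grasp_force: 30.0
```

Request:
move_arm(
  steps=[
    [[0,0,-0.5],0,1],
    [[0,0,-0.9],0,1],
    [[0,0,-0.9],0,1],
    [[0,0,-0.9],0,1],
    [[0,0,-0.9],0,1],
    [[0,0,-0.9],0,1],
    [[-0.4,0.8,0],0,1],
    [[-0.4,0.8,0],0,1],
    [[-0.4,0.8,0],0,1],
    [[-0.4,0.8,0],0,1],
    [[-0.4,0.8,0],0,1],
    [[-0.4,0.8,0],0,1],
    [[-0.4,0.8,0],0,1],
    [[-0.4,0.8,0],0,1],
    [[-0.4,0.8,0],0,1],
    [[-0.4,0.8,0],0,1],
    [[-0.04,0.18,0],0,1],
    [[0,0,0],0,1],
    [[0,0,0],0,1],
    [[0,0,0],0,1],
  ],
)

```text
t: 7.5
ee_pos: [525.6, -44.4, 214.4]
orientation: [-3.075, -0.645, -0.0]
ft_force: [0.1, -1.0, 0.1]
width: 24.7
grasp_force: 30.0
```

```bash
python3 go.py 525.5 -45.2 214; python3 - <<'E'
from h import *
d=cam("side",4); a=d["avg"][:,:,::-1]; u,v=270,150
cv2.imwrite("pics/f1.png",cv2.resize(np.clip(255*(a[v:v+75,u:u+75]/255)**.6,0,255).astype(np.uint8),None,fx=8,fy=8,interpolation=cv2.INTER_CUBIC))
o=ctrl.get_obs()["ee_pos"]
P=lambda p:((proj(d,p)[0]-[u,v]+.5)*8).round(1)
print("expected axis at foot, flange; rim ctr",P(o+[0,0,-35]),P(o+[0,0,-9]),P([524.6,-45.5,147]))
print("px per mm x,y,z",[(P(o+e)-P(o)).tolist() for e in np.eye(3)*10])
E
```

```text
t 7.5 pos [525.6 -44.4 214.4] x,y,z axes [[0.916, 0.402, 0.0], [0.402, -0.916, -0.0], [0.0, 0.0, -1.0]] yaw_y -66.32 F [ 0.1 -1.   0.1] w 24.7 q [-0.11  0.29  1.85  0.    1.    1.05]
units [-0.02  0.03  0.02]
expected axis at foot, flange; rim ctr [280.5 358.4] [282.8 300.3] [281.3 427.1]
px per mm x,y,z [[-25.30000000000001, -6.2999999999999545], [-10.5, 13.900000000000034], [0.8999999999999773, -22.899999999999977]]
```

View pics/f1.png

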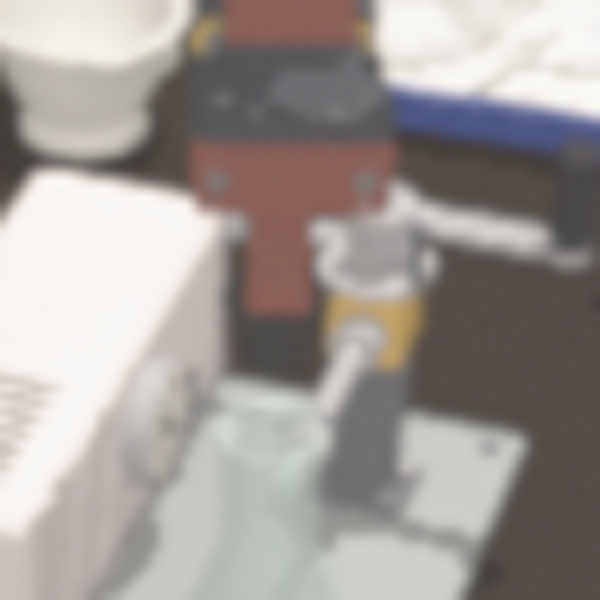

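The side view shows the plug's dark foot under the finger at crop (≈280,350), so side (305,194), and the rim ellipse centred near crop (272,427), side (304,203). The background is dark, so I'll measure both numerically.

```bash
python3 - <<'E'
from h import *
d=cam("side",8); a=d["avg"]; np.save("f_side.npy",a)
for v in range(184,212): print(v,a[v,294:318].mean(1).round().astype(int).tolist())
E
```

```text
184 [164, 150, 143, 116, 72, 41, 42, 56, 61, 62, 63, 62, 62, 61, 58, 78, 128, 152, 143, 133, 120, 115, 114, 117]
185 [155, 150, 143, 114, 70, 40, 43, 56, 61, 62, 63, 62, 62, 61, 56, 55, 87, 127, 149, 156, 140, 134, 135, 144]
186 [152, 150, 141, 107, 63, 39, 44, 56, 62, 62, 62, 62, 63, 61, 55, 45, 58, 92, 124, 141, 147, 154, 159, 163]
187 [151, 149, 139, 101, 58, 38, 43, 57, 62, 62, 62, 63, 62, 61, 54, 43, 50, 81, 110, 122, 128, 133, 135, 136]
188 [151, 149, 140, 103, 59, 38, 43, 54, 58, 58, 58, 58, 57, 57, 50, 41, 51, 83, 106, 112, 115, 117, 118, 120]
189 [151, 149, 140, 104, 61, 38, 37, 42, 43, 43, 44, 44, 44, 44, 41, 37, 54, 88, 107, 112, 118, 118, 116, 115]
190 [150, 149, 139, 104, 62, 38, 34, 34, 35, 36, 35, 35, 35, 36, 35, 36, 60, 97, 116, 126, 138, 139, 133, 121]
191 [150, 148, 139, 104, 62, 38, 33, 33, 34, 35, 34, 35, 34, 34, 34, 36, 61, 103, 128, 143, 158, 162, 158, 135]
192 [149, 148, 139, 104, 62, 39, 33, 33, 33, 34, 34, 34, 34, 33, 34, 38, 64, 104, 126, 143, 151, 147, 150, 137]
193 [149, 147, 137, 105, 64, 40, 33, 33, 33, 35, 34, 33, 33, 33, 34, 38, 63, 104, 136, 168, 170,
[... 1415 characters left out ...]
 [155, 165, 164, 159, 163, 164, 162, 162, 164, 164, 160, 158, 169, 173, 170, 162, 137, 97, 70, 65, 65, 66, 66, 65]
207 [162, 166, 164, 155, 150, 152, 157, 165, 168, 168, 167, 170, 178, 174, 159, 138, 109, 81, 67, 65, 66, 66, 66, 66]
208 [166, 167, 164, 156, 148, 145, 150, 156, 159, 159, 163, 170, 172, 162, 142, 121, 89, 69, 65, 64, 65, 65, 66, 66]
209 [166, 166, 164, 156, 147, 145, 148, 151, 153, 155, 162, 167, 166, 154, 131, 107, 80, 66, 64, 64, 65, 66, 65, 66]
210 [166, 166, 164, 156, 148, 145, 148, 151, 153, 154, 155, 156, 155, 143, 124, 102, 78, 66, 65, 64, 64, 65, 65, 68]
211 [167, 167, 165, 157, 147, 145, 148, 152, 153, 152, 149, 147, 146, 135, 120, 102, 79, 68, 66, 65, 65, 65, 67, 78]
```

```bash
python3 - <<'E'
from h import *
D=np.load("f_side.npy")-np.load("sideavg.npy")
for v in range(182,202): print(v,D[v,294:318].mean(1).round().astype(int).tolist())
E
```

```text
182 [0, 0, 0, 0, 0, -1, 8, 21, 26, 27, 26, 26, 26, 27, 20, 3, 0, -1, 0, 0, -1, -1, 0, 0]
183 [-1, 0, 0, -1, 0, -1, 6, 20, 26, 27, 26, 26, 26, 27, 20, 3, -1, -1, -1, -1, -1, -1, 0, 0]
184 [0, -1, -1, -1, -2, -2, 6, 21, 25, 26, 28, 26, 26, 26, 19, 2, -3, -1, -1, -1, 0, 0, 0, -1]
185 [-1, -1, -1, -3, -4, -1, 7, 21, 26, 26, 28, 28, 27, 25, 20, 5, -2, -2, -1, -1, -1, 0, -1, -1]
186 [-1, -1, -3, -9, -9, -2, 8, 22, 27, 27, 28, 26, 26, 26, 19, 6, -4, -8, -3, -1, 0, -1, 0, -1]
187 [-1, -1, -4, -12, -13, -3, 8, 22, 25, 26, 28, 27, 27, 26, 19, 5, -12, -18, -6, -2, 0, -1, -1, 0]
188 [0, -1, -2, -5, -6, -3, 7, 18, 22, 22, 22, 22, 22, 21, 15, 4, -12, -16, -6, -1, 0, 0, 0, 0]
189 [0, -1, 0, -1, -1, -1, 1, 7, 7, 8, 8, 8, 8, 7, 5, 0, -8, -10, -4, -1, 0, -1, 0, -1]
190 [0, -1, 0, 0, 0, -2, -1, -2, 0, 0, -2, 0, -1, 0, -1, -1, -2, -3, -1, 0, 0, -1, 0, 0]
191 [-1, 0, -1, 0, 0, -1, -3, -3, -1, -1, -2, 0, -2, -2, -1, 0, 0, -1, 0, -1, 0, -1, -1, 0]
192 [-1, 0, 0, 0, 0, 0, -4, -3, -2, -2, -3, -2, -1, -3, -2, 0, 0, 0, 0, -1, 0, 0, 0, 0]
193 [0, 0, -1, 0, -1, 0, -3, -2, -2, -1, -2, -2, -2, -2, -2, 0, 0, 0, -1, 0, -1, -1, -1, 0]
194 [0, 0, -1, 0, -1, -1, -3, -2, -2, -1, -1, -2, -2, -2, -1, 0, 0, 0, 0, -1, -1, 0, -1, 0]
195 [0, 0, 0, -1, 0, 0, -1, -3, -4, -3, 0, -3, -3, -2, -2, -1, -1, 0, -1, 0, -1, 0, 0, -1]
196 [0, -1, 0, 0, -1, 0, -1, -1, -1, -1, 0, -3, -1, -2, 0, 0, 0, 0, -1, -1, -1, 0, 0, 0]
197 [0, -1, 0, 0, -1, 0, 0, 0, -1, -1, -1, -1, -1, 1, 0, 0, -1, 0, -1, -1, -1, 0, 0, -1]
198 [0, 0, 0, 0, -1, -1, 0, 0, 0, 0, 0, -1, 0, 0, 0, 0, 0, 0, -1, -1, 0, 0, -1, 0]
199 [-1, 0, 0, -1, -1, 0, -1, -1, -1, 0, -1, -1, 0, 0, 0, 0, 0, -1, 0, -1, 1, 0, 0, 0]
200 [-1, 0, 0, 0, 0, -1, -1, -1, -1, -1, -1, 0, -1, -1, -1, 0, 0, -1, 0, -1, 0, 0, 0, -1]
201 [-1, 0, 0, -1, 0, -1, -1, 0, -1, 0, 0, 0, -1, -1, 0, -1, 0, 0, 0, 0, -1, 0, -1, -1]
```

Request:
move_arm(
  steps=[
    [[0.02,0.05,0.4],0,1],
    [[0,0,0.4],0,1],
    [[0,0,0.2],0,1],
    [[0,0,0.2],0,1],
    [[0,0,0.2],0,1],
    [[0,0,0.2],0,1],
    [[0,0,0.1],0,1],
    [[0,0,0.1],0,1],
    [[0,0,0],0,1],
  ],
)

```text
t: 8.85
ee_pos: [526.3, -46.1, 168.7]
orientation: [-3.075, -0.644, 0.001]
ft_force: [-0.8, -0.9, 0.2]
width: 24.0
grasp_force: 30.0
```

Request:
move_arm(
  steps=[
    [[0,0,0.1],0,1],
    [[0,0,0.1],0,1],
    [[0,0,0.08],0,1],
    [[0,0,0.04],0,1],
    [[0,0,0.0],0,1],
  ],
)

```text
t: 9.27
ee_pos: [526.4, -46.1, 161.0]
orientation: [-3.075, -0.644, 0.0]
ft_force: [0.0, -0.4, 0.2]
width: 24.7
grasp_force: 30.0
```

Request:
move_arm(
  steps=[
    [[0,0,0.04],0,1],
    [[0,0,0.04],0,1],
    [[0,0,0.04],0,1],
    [[0,0,0.04],0,1],
    [[0,0,0],0,1],
  ],
)

```text
t: 9.68
ee_pos: [526.4, -46.1, 157.0]
orientation: [-3.075, -0.644, 0.0]
ft_force: [-0.1, 0.6, 0.2]
width: 24.7
grasp_force: 30.0
```

Request:
move_arm(
  steps=[
    [[0,0,0.02],0,1],
    [[0,0,0.02],0,1],
    [[0,0,0.02],0,1],
    [[0,0,0],0,1],
    [[0,0,0],0,1],
  ],
)

```text
t: 10.1
ee_pos: [526.7, -46.2, 156.3]
orientation: [3.075, 0.644, 0.001]
ft_force: [-1.4, -0.3, 6.7]
width: 24.8
grasp_force: 30.0
```

Contact at TCP z = 156.3 matches the expected fully seated height (147 + 9.3), with a force of only 6.7 N. I'll release it and rise.

Request:
move_arm(
  steps=[
    [[0,0,0],0,0.6],
    [[0,0,0],0,0.4],
    [[0,0,0],0,0.4],
    [[0,0,0],0,0.4],
    [[0,0,0],0,0.4],
    [[0,0,-0.2],0,0.4],
    [[0,0,-0.4],0,0.4],
    [[0,0,-0.8],0,0.4],
    [[0,0,-1],0,0.4],
    [[0,0,-1],0,0.4],
    [[0,0,-1],0,0.4],
    [[-0.6,1,0],0.7,0.4],
    [[-0.6,1,0],1,0.4],
    [[-0.6,1,0],1,0.4],
    [[-0.6,1,0],1,0.4],
    [[0,0,0],0,0.4],
    [[0,0,0],0,0.4],
  ],
)

```text
t: 11.52
ee_pos: [498.8, -160.0, 266.6]
orientation: [3.138, 0.138, 0.001]
ft_force: [0.1, -0.2, -0.2]
width: 52.5
grasp_force: 0.0
```

```bash
python3 go.py 457 -201 270; python3 - <<'E'
from h import *
d=cam("side",4); a=d["avg"][:,:,::-1]; u,v=270,150
cv2.imwrite("pics/f2.png",cv2.resize(np.clip(255*(a[v:v+75,u:u+100]/255)**.5,0,255).astype(np.uint8),None,fx=8,fy=8,interpolation=cv2.INTER_CUBIC))
P=lambda p:((proj(d,p)[0]-[u,v]+.5)*8).round(1)
print("rim,knob top",P([525.5,-45.5,147]),P([525.5,-45.5,188]),"grip",P([457,-201,203]))
E
```

```text
t 11.52 pos [ 498.8 -160.   266.6] x,y,z axes [[0.996, 0.088, 0.001], [0.088, -0.996, 0.0], [0.001, -0.0, -1.0]] yaw_y -84.95 F [ 0.1 -0.2 -0.2] w 52.5 q [-0.33  0.22  1.81  0.    1.11  1.15]
units [-1.81  1.49 -0.14]
rim,knob top [279.1 426.5] [282.6 337.3] grip [594.4 143.6]
```

View pics/f2.png

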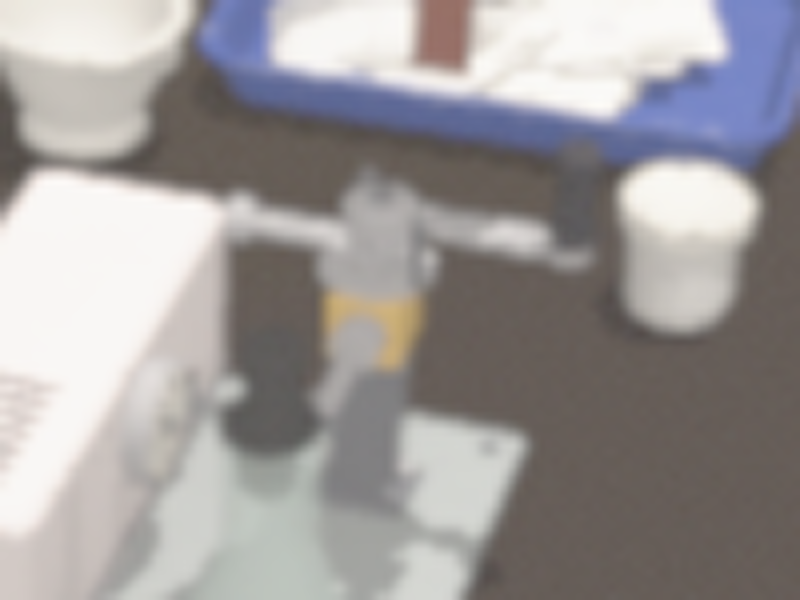

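The stopper stands upright in the flask: flange on the rim at crop (270,430), knob at (278,340). The lever is still closed, with its grip at crop (576,200). Next I'll go down over the grip.

Request:
move_arm(
  steps=[
    [[-0.9,0.8,0],0,0.4],
    [[-0.81,0.71,0],0,0.4],
    [[0,0,0.8],0,0.4],
    [[0,0,0.8],0,0.4],
    [[0,0,0.8],0,0.4],
    [[0,0,0.6],0,0.4],
    [[0,0,0.5],0,0.4],
    [[0,0,0.4],0,0.4],
    [[0,0,0.26],0,0.4],
    [[0,0,0],0,0.4],
    [[0,0,0],0,0.4],
  ],
)

```text
t: 12.63
ee_pos: [460.1, -200.2, 161.8]
orientation: [-3.138, -0.142, 0.0]
ft_force: [-0.7, -0.8, 0.7]
width: 52.6
grasp_force: 0.0
```

```bash
python3 go.py 459.5 -201.5 162; python3 - <<'E'
from h import *
d=cam("side",2); a=d["avg"][:,:,::-1]; u,v=290,130
cv2.imwrite("pics/f3.png",cv2.resize(np.clip(255*(a[v:v+75,u:u+100]/255)**.5,0,255).astype(np.uint8),None,fx=8,fy=8,interpolation=cv2.INTER_CUBIC))
E
```

```text
t 12.63 pos [ 460.1 -200.2  161.8] x,y,z axes [[0.996, 0.091, -0.0], [0.091, -0.996, -0.0], [-0.0, 0.0, -1.0]] yaw_y -84.8 F [-0.7 -0.8  0.7] w 52.6 q [-0.43  0.33  1.95  0.    0.87  1.05]
units [-0.03  0.05 -0.01]
```

View pics/f3.png

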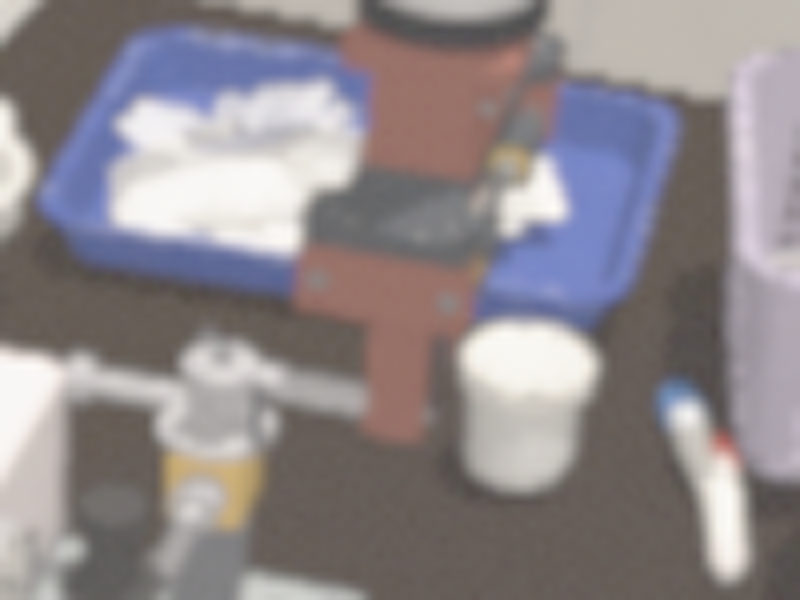

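The near finger straddles the grip at crop (398,385), and the grip's end just shows at (430,412). I'll check the centring in numbers.

```bash
python3 - <<'E'
from h import *
d=cam("side"); u,v=290,130; o=ctrl.get_obs()["ee_pos"]
P=lambda p:((proj(d,p)[0]-[u,v]+.5)*8).round(1)
print("finger outer tip",[P(o+k*np.array([-.09,.996,0])) for k in(26,33,40)])
print("grip top, bottom at 460,-200",P([460,-200,203]),P([460,-200,157]),"seen",(416,308),(410,412))
dt=cam("top"); T=lambda x,y:np.array([268+(x+.5)/6-.5,150+(y+.5)/6-.5])
print(onz(dt,T(492,565),203))
E
```

```text
finger outer tip [array([401.6, 422.4]), array([397.5, 431.6]), array([393.3, 440.9])]
grip top, bottom at 460,-200 [426.3 303.2] [416.  401.2] seen (416, 308) (410, 412)
[ 458.33005771 -200.55889923  203.        ]
```

Request:
move_arm(
  steps=[
    [[0.06,0,0],0,0.6],
    [[0,0,0],0,0.7],
    [[0,0,0],0,0.75],
    [[0,0,0],0,0.8],
    [[0,0,0],0,0.85],
    [[0,0,0],0,0.9],
    [[0,0,0],0,0.9],
    [[0,0,0],0,0.9],
  ],
)

```text
t: 13.5
ee_pos: [461.6, -202.3, 161.8]
orientation: [3.135, 0.142, 0.001]
ft_force: [-1.2, -11.4, -3.3]
width: 18.8
grasp_force: 29.3
```

Request:
move_arm(
  steps=[
    [[0,0.08,0],0,0.9],
    [[0.005,0.168,0],-0.6,0.9],
    [[0.005,0.168,0],-0.6,0.9],
    [[0.005,0.168,0],-0.6,0.9],
    [[0.005,0.168,0],-0.6,0.9],
    [[0.005,0.168,0],-0.6,0.9],
    [[0.005,0.168,0],-0.6,0.9],
    [[0.005,0.168,0],-0.6,0.9],
    [[0.005,0.168,0],-0.6,0.9],
    [[0.005,0.168,0],-0.6,0.9],
    [[0.005,0.168,0],-0.6,0.9],
    [[0,0,0],0,0.9],
  ],
)

```text
t: 14.5
ee_pos: [475.6, -240.9, 161.6]
orientation: [-2.993, -0.95, 0.001]
ft_force: [-3.7, 4.3, 5.5]
width: 18.4
grasp_force: 29.6
```

```bash
python3 go.py 541.2 -195.5 162
```

```text
t 14.5 pos [ 475.6 -240.9  161.6] x,y,z axes [[0.817, 0.577, -0.0], [0.577, -0.817, -0.002], [-0.001, 0.001, -1.0]] yaw_y -54.77 F [-3.7  4.3  5.5] w 18.4 q [-0.49  0.37  1.88  0.    0.89  0.46]
units [ 3.19  0.03 -0.02]
```

Request:
move_arm(
  steps=[
    [[0.005,0.168,0],-0.6,0.9],
    [[0.005,0.168,0],-0.6,0.9],
    [[0.005,0.168,0],-0.6,0.9],
    [[0.005,0.168,0],-0.6,0.9],
    [[0.005,0.168,0],-0.6,0.9],
    [[0.005,0.168,0],-0.6,0.9],
    [[0.005,0.168,0],-0.6,0.9],
    [[0.005,0.168,0],-0.6,0.9],
    [[0.005,0.168,0],-0.6,0.9],
    [[0.005,0.168,0],-0.6,0.9],
    [[0.005,0.168,0],-0.6,0.9],
    [[0.005,0.168,0],-0.6,0.9],
    [[0.005,0.168,0],-0.6,0.9],
    [[0.005,0.168,0],-0.6,0.9],
    [[0.005,0.168,0],-0.6,0.9],
    [[0.005,0.168,0],-0.6,0.9],
    [[0.005,0.168,0],-0.6,0.9],
    [[0,0,0],0,0.9],
  ],
)

```text
t: 16.0
ee_pos: [535.0, -274.0, 161.6]
orientation: [-2.291, -2.144, 0.002]
ft_force: [-8.2, 3.6, 8.7]
width: 18.6
grasp_force: 29.8
```

```bash
python3 go.py 541.2 -195.5 162
```

```text
t 16.0 pos [ 535.  -274.   161.6] x,y,z axes [[0.066, 0.998, 0.001], [0.998, -0.066, -0.004], [-0.004, 0.002, -1.0]] yaw_y -3.78 F [-8.2  3.6  8.7] w 18.6 q [-0.49  0.46  1.73 -0.    0.96 -0.43]
units [ 3.15  0.04 -0.01]
```

Request:
move_arm(
  steps=[
    [[0.005,0.168,0],-0.6,0.9],
    [[0.005,0.168,0],-0.6,0.9],
    [[0.005,0.168,0],-0.6,0.9],
    [[0,0.08,0],0,0.9],
    [[0,0,0],0,0.9],
    [[0,0,0],0,0.9],
  ],
)

```text
t: 16.5
ee_pos: [547.4, -273.8, 161.5]
orientation: [-2.117, -2.313, 0.005]
ft_force: [-14.5, 2.1, 10.7]
width: 19.0
grasp_force: 29.9
```

```bash
python3 go.py 541.2 -195.5 162
```

```text
t 16.5 pos [ 547.4 -273.8  161.5] x,y,z axes [[-0.088, 0.996, 0.002], [0.996, 0.088, -0.007], [-0.007, 0.002, -1.0]] yaw_y 5.07 F [-14.5   2.1  10.7] w 19.0 q [-0.48  0.48  1.7  -0.    0.97 -0.57]
units [ 3.14  0.03 -0.01]
```

Request:
move_arm(
  steps=[
    [[0,0.08,0],0,0.9],
    [[0,0,0],0,0.9],
    [[0,0,0],0,0.9],
    [[0,0,0],0,0.9],
  ],
)

```text
t: 16.83
ee_pos: [547.6, -273.8, 161.4]
orientation: [-2.115, -2.311, 0.009]
ft_force: [-21.1, 0.7, 14.5]
width: 18.7
grasp_force: 30.3
```

A further 2 mm of command moved the tool only 0.2 mm and raised the force to 21 N, so the lever is on its open stop (the spring accounts for 9 N). One last look before handing in.

```bash
python3 - <<'E'
from h import *
d=cam("side",2); a=d["avg"][:,:,::-1]; u,v=270,130
cv2.imwrite("pics/f4.png",cv2.resize(np.clip(255*(a[v:v+75,u:u+100]/255)**.5,0,255).astype(np.uint8),None,fx=8,fy=8,interpolation=cv2.INTER_CUBIC))
o=ctrl.get_obs(); print(o["t"],o["ee_pos"],o["ft_force"])
E
```

```text
16.9333 [ 547.59698802 -273.78000665  161.42196315] [-20.74260264  -0.03852172  14.82833797]
```

View pics/f4.png

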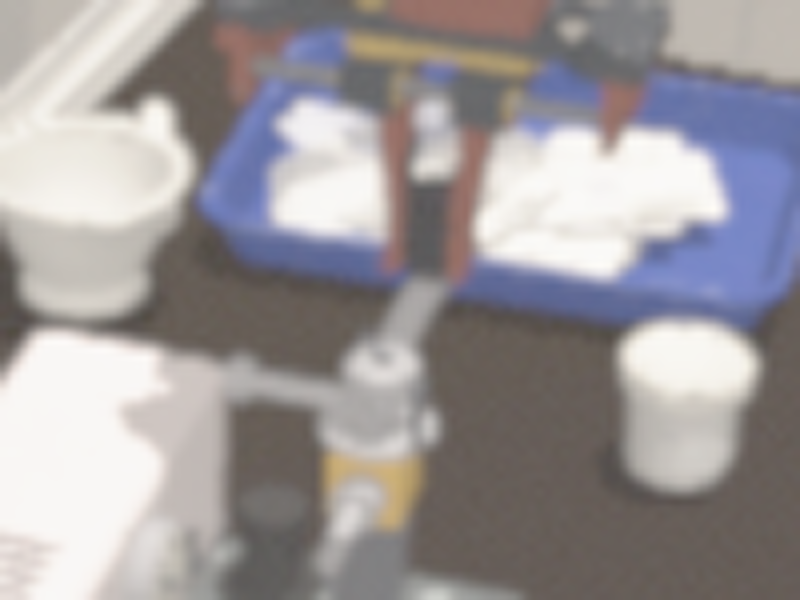

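The lever points away from the flask along the station's -y, with its grip held between the fingers at crop (430,225). The stopper's knob is unchanged at (275,500) and the cup still stands at (685,400).

```bash
python3 -c "
from workcell import ctrl
print(ctrl.close_job())"
```

```text
the job is handed in; nothing more can be done
None
```

The job is handed in at about 17 s: the blank stopper was seated upright in the flask neck and released with the valve closed, and the handle is being held at its open stop. The funnel, jar and cup were not touched.

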